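# Empty the knocked-over tin and put it back in the tool stand

## Task

The square metal tin lying on the bench still has three wood offcuts inside. Tip it up over the plywood tray so that all three offcuts end up in the tray, then stand the empty tin upright, open end up, on the tool stand's board, in the middle of the empty space between its two chisel tins. Leave the mallet, the sharpening stone and the loose chisel where they are.

Things in the scene. Friction and masses are not known exactly. Their poses are not given: they have to be found in the camera images.
- tin: bare metal square tin, 60 x 60 mm outside, 110 mm long, walls and closed end 4 mm, one end open; about 0.2 kg. Starts lying on a flat side on the bench, open end roughly away from the robot. Origin at the middle of the closed end's outside; x runs along the tin to the open end (so up when upright, level at the start); y, z square to the side walls, z up at the start
- offcut_a: offcut a: hardwood offcut block 62 x 22 x 22 mm, starts inside the tin lying along its length; origin at the centre of its 'underside' face, x along its length
- offcut_b: offcut b: hardwood offcut block 58 x 20 x 22 mm, starts inside the tin lying along its length; origin at the centre of its 'underside' face, x along its length
- offcut_c: offcut c: hardwood offcut block 64 x 26 x 18 mm, starts inside the tin lying along its length; origin at the centre of its 'underside' face, x along its length
- tray: fixed open plywood tray, 260 x 260 mm outside, 55 mm high, walls and floor 8 mm; origin under its centre at bench height, z up, x and y square to its walls. It may be on the robot's left or right, the tool stand on the other side
- stand: fixed tool stand: dark wood board 120 mm (x) by 360 mm (y), 12 mm thick, with two upright square tins (60 x 60 x 110 mm) fixed on it, centres 135 mm either side of its middle along y; chisels in them reach 172 mm above the bench. The 210 mm between those tins is empty. Origin under the board's centre at bench height
- bay (a point): the middle of the empty space between the two fixed tins, on top of the stand's board (12 mm above the bench); axes as the stand's
- mallet: bystander: carver's mallet lying beyond the tin, 275 mm long, brass head 68 mm thick; origin on the bench under about its middle, x along it to the head
- stone: bystander: reddish sharpening stone 60 x 180 x 25 mm lying beyond the tray or the stand; origin at the centre of its underside, long side along y
- chisel: bystander: chisel with wooden handle lying beyond the tray or the stand, 225 mm long, 26 mm thick; origin on the bench under about its middle, x along it to the blade
Mind the look-alikes: they are no part of the job. Leave any orange, red or yellow look-alike of the tin alone.

How it is judged:
On the way, in this order (a step that is already met when the one before it is completed fails the run):
1. the tin is tipped, open end below level, above the tray (angle between tin's own x axis and vertical above 1.75 rad and x of tin in the frame of tray between -0.2 and 0.2 m and y of tin in the frame of tray between -0.2 and 0.2 m).
2. all three offcuts lie in the tray (x of offcut_a in the frame of tray between -0.125 and 0.125 m and y of offcut_a in the frame of tray between -0.125 and 0.125 m and z of each of offcut_a, offcut_b, offcut_c in the frame of tray below 0.075 m and linear speed of each of offcut_a, offcut_b, offcut_c below 0.05 m/s and x of offcut_b in the frame of tray between -0.125 and 0.125 m and y of offcut_b in the frame of tray between -0.125 and 0.125 m and x of offcut_c in the frame of tray between -0.125 and 0.125 m and y of offcut_c in the frame of tray between -0.125 and 0.125 m), for 0.2 s.
At the end, for the whole second after the job is handed in: The tin stands upright (within 0.1 rad), open end up, at rest on the board, base centre within 30 mm of the bay's middle along the stand's x and y; all three offcuts at rest in the tray (origins within 125 mm of its centre along x and y, under 75 mm above the bench) (all of step 2 and angle between tin's own x axis and vertical below 0.1 rad and x of tin in the frame of bay between -0.03 and 0.03 m and y of tin in the frame of bay between -0.03 and 0.03 m and z of tin in the frame of bay between -0.006 and 0.006 m and linear speed of tin below 0.02 m/s and angular speed of tin below 0.1 rad/s); the robot touches nothing.
It fails at once if the mallet is moved by more than 30 mm (distance of mallet from where it was at the start of the episode above 0.03 m).
It fails at once if the stone is moved by more than 30 mm (distance of stone from where it was at the start of the episode above 0.03 m).
It fails at once if the chisel is moved by more than 30 mm (distance of chisel from where it was at the start of the episode above 0.03 m).
It also fails if it takes over 67 s, if anything falls off the work surface, if the arm or the gripper's body presses on something with over 40 N, if the wrist force passes 120 N, or if a joint passes its speed limit or range.

## Robot

A 7-joint arm with a two-finger parallel gripper is mounted at the origin on the work surface. World frame = base frame: x ahead of the robot, y to its left, z up, the work surface at z = 0. Lengths are in m, angles in rad, forces in N, time in s.
With the tool pointing down it reaches from about 0.4 to 0.875 m from the base axis. Payload 4.4 kg.
Tool frame: the origin (TCP) lies midway between the tips of the shut fingers; the grasp point (between the pads) lies 19 mm behind it; z points along the fingers, y is the line along which they close (so a half turn about z gives the same grasp; the last joint's range is limited). The gripper opens to 85 mm and grips with 20 to 120 N. Pads are 22 mm wide; open, the fingers measure 114 mm over their backs; the gripper's body (76 mm by 85 mm) begins 54 mm behind the grasp point. The pads swing forward as they close: fully open they stand 13 mm farther back than shut.
Start: joints at [1.267, 0.628, 0.038, 1.517, -0.027, 0.996, -0.02], TCP at [0.153, -0.632, 0.231] pointing down, gripper open.
Joint ranges: [-3.06, 3.06], [-0.37, 2.12], [-1.25, 1.32], [0.18, 2.47], [-1.1, 4.24], [0.23, 1.98], [-2.94, 2.94]. Speed limits (rad/s): [2.57, 2.57, 3.14, 3.14, 3.14, 3.14, 3.14].

## Interface

Orientations are given as a 3x3 rotation matrix whose columns are the frame's x, y, z axes.
In Python, from rig import manip gives the robot as it stands. The module is installed in compiled form; this text tells all that it offers.
- The arm moves only by the shell command python3 -m pendant 'ROWS'. ROWS is JSON, a list that holds one entry, the list of rows, each a list of 7 numbers: the turn, a rotation vector about the tool's x, y, z in degrees, then the shift along the tool's x, y, z in cm, then the finger opening in cm, from 0 to 8.54. In form: [[[ax, ay, az, dx, dy, dz, claw], ...]]. A call has 1 to 8 rows; each row shifts and turns the commanded pose from where the row before left it, along the tool's axes as they then stand; what a row does not reach is not made up. A row lasts 1/10 s, in which the tool goes at most 50 mm and 8.59 degrees, less where a joint would pass 70% of its speed; a pose out of reach is approached as far as the arm can. A call with a gripper value outside its range is refused whole. The fingers move at their own pace and stop on an object; the grip force is fixed at half the most. Time passes only in rows, so rows that do not move let the fingers close. It gives the time, the measured TCP pose, the force, the opening and the grip force at its end, in the units of the state.
- manip.observe(): the state, without advancing time (a new reading comes with each control period).
- manip.get_image(name): name is "scene" or "top" or "wrist"; returns (picture, depth): 420x560x3 uint8, blue, green, red; 420x560 float32, m along the optical axis (not along the pixel's ray), 0 where there is no reading.
- manip.camera_params(name): a dict with "fx", "fy", "cx", "cy" (pixels), "pose" (4x4, takes a point from camera to world coordinates); the wrist camera has in their place "hand_eye" (4x4, takes a point from camera to tool coordinates, whose origin is the TCP and whose axes are the flange's). Camera axes: x right, y down, z forward; pixel columns grow to the right and rows downward; lengths in m; the calibration is good to about 2 mm. The wrist camera is an equidistant fisheye: a pixel r from the principal point sees the ray r / f radians off the axis. A picture is of the moment at which its call begins: read the wrist's pose just before it. camera_params takes no time and is no camera call.
- manip.job_done(): hands the job in; it is judged then, once.
The state is a dict: "t": time; "joints": joint angles; "dq": joint speeds; "joint_torque": joint torques, N m; "tool_pos": TCP position; "eef_rot": TCP orientation; "contact_force": force on the tool from outside, world axes, zero at the start; "moment": the same for the moment, N m; "opening": finger opening in m; "finger_force": force on a finger pad.
Only numpy, scipy, OpenCV 4.12 (cv2) and the standard library are available. Lean on these libraries where they do the work, as an engineer would, in place of code of your own. Each camera call takes 0.05 s, during which the arm holds its last target. There are 200 camera calls.

## Working session

There is one attempt and no reset: what is moved stays moved. The work goes in short steps, Python scripts to look and compute and a shell command to move; the robot and the scene stay as the last step left them, time stands still between calls to the robot, and variables do not carry over. Pictures are saved under pics/ and viewed, at most 10 in all, crops included, and the job is handed in when it is done.

```bash
mkdir -p pics
cat > h.py <<'E'
import numpy as np, cv2
from rig import manip
def cloud(name):
    im,d=manip.get_image(name); p=manip.camera_params(name)
    v,u=np.indices(d.shape)
    P=np.stack([(u-p['cx'])/p['fx']*d,(v-p['cy'])/p['fy']*d,d],-1)
    T=np.array(p['pose']); W=P@T[:3,:3].T+T[:3,3]; W[d==0]=np.nan
    return im,d,W
E
python3 - <<'E'
from h import *
s=manip.observe(); print(s['t'],s['tool_pos'],s['eef_rot'],s['opening'])
for n in('top','scene'):
    im,d,W=cloud(n); cv2.imwrite(f'pics/{n}0.png',im); np.save(f'{n}W.npy',W); print(n,np.array(manip.camera_params(n)['pose']).round(3).tolist())
E
```

```text
0.0 [ 0.15298215 -0.63109202  0.23038198] [[ 9.71863354e-01  2.35544823e-01 -5.07323210e-04]
 [ 2.35545362e-01 -9.71861603e-01  1.84586438e-03]
 [-5.82641499e-05 -1.91342558e-03 -9.99998168e-01]] 0.08533605711672974
top [[0.004, -0.984, 0.177, 0.288], [-1.0, -0.003, 0.008, -0.005], [-0.007, -0.177, -0.984, 1.377], [0.0, 0.0, 0.0, 1.0]]
scene [[0.397, 0.615, -0.681, 1.359], [0.918, -0.256, 0.304, -0.367], [0.013, -0.746, -0.666, 0.867], [0.0, 0.0, 0.0, 1.0]]
```

View pics/top0.png

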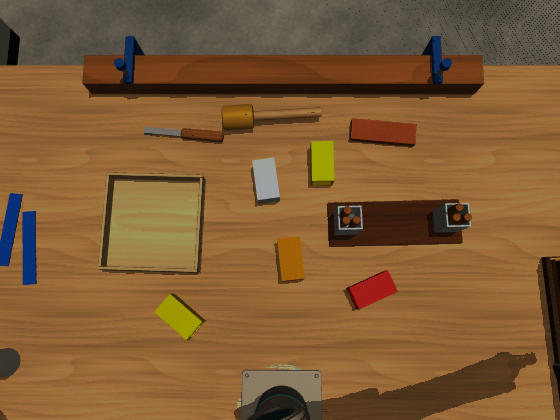

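View pics/scene0.png

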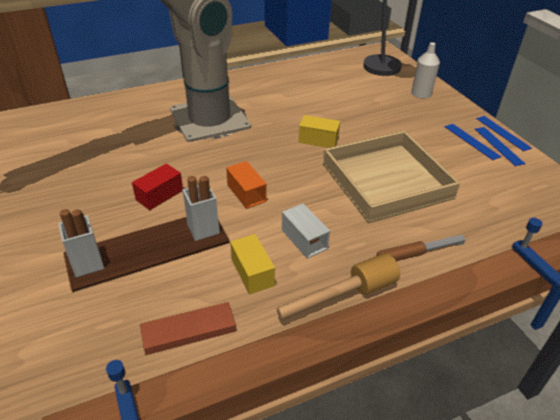

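The top view shows these candidates: a bare-metal tin (265,180), and look-alikes in yellow (322,162), orange (290,259), red (372,289) and yellow (178,317). The grey one fits "bare metal", and in the scene view (305,230) its open end shows wood inside. The tray is on the left (152,223), the stand on the right (397,222). The chisel (185,133) and mallet (270,116) lie beyond the tin and tray, and the stone is at (383,132).

Run:
```python
from h import *
W=np.load('topW.npy'); im=cv2.imread('pics/top0.png'); hsv=cv2.cvtColor(im,cv2.COLOR_BGR2HSV)
def rect(m,name):
    p=W[m]; p=p[~np.isnan(p[:,0])]
    r=cv2.minAreaRect((p[:,:2]*1000).astype(np.float32)); print(name,len(p),r,'z',np.median(p[:,2]).round(4))
    print(cv2.boxPoints(r).round(0).tolist())
Z=W[...,2]; v,u=np.indices(Z.shape)
def box(a,b,c,d): return (u>a)&(u<b)&(v>c)&(v<d)
rect(box(245,290,150,210)&(Z>.05)&(Z<.07),'tin')
rect(box(90,215,165,285)&(Z>.045)&(Z<.065),'tray')
rect(box(320,480,195,255)&(Z>.007)&(Z<.02),'board')
rect(box(330,368,195,245)&(Z>.10)&(Z<.13),'t1');rect(box(430,480,195,245)&(Z>.10)&(Z<.13),'t2')
rect(box(215,325,95,132)&(Z>.015)&(Z<.12),'mallet')
rect(box(300,340,130,190)&(Z>.04),'yellow')
rect(box(270,310,230,290)&(Z>.04),'orange')
a=im[140:215,235:345]; b=cv2.imread('pics/scene0.png')[195:270,250:360]
cv2.imwrite('pics/crop.png',cv2.resize(np.hstack([a,b]),None,fx=3.5,fy=3.5,interpolation=cv2.INTER_CUBIC))
```

```text
tin 917 ((598.7642211914062, 43.92598342895508), (111.51223754882812, 59.93667984008789), 8.237672805786133) z 0.0598
[[539.0, 66.0], [548.0, 6.0], [658.0, 22.0], [650.0, 82.0]]
tray 1333 ((484.45941162109375, 347.1455078125), (262.5139465332031, 260.8668518066406), 88.52436828613281) z 0.0539
[[351.0, 219.0], [611.0, 213.0], [618.0, 475.0], [357.0, 482.0]]
board 4156 ((478.494384765625, -318.29669189453125), (424.24798583984375, 157.5400390625), 88.8268051147461) z 0.0122
[[395.0, -529.0], [553.0, -532.0], [562.0, -108.0], [404.0, -105.0]]
t1 268 ((484.3238830566406, -170.51808166503906), (60.463497161865234, 61.30696105957031), 1.45570969581604) z 0.1199
[[453.0, -141.0], [455.0, -202.0], [515.0, -200.0], [514.0, -139.0]]
t2 343 ((492.2225036621094, -439.9026184082031), (60.57573318481445, 62.25414276123047), 0.9282797574996948) z 0.1186
[[461.0, -409.0], [462.0, -472.0], [523.0, -471.0], [522.0, -408.0]]
mallet 1408 ((783.4367065429688, 39.22596740722656), (66.34902954101562, 295.6616516113281), 3.9324800968170166) z 0.0484
[[740.0, 184.0], [760.0, -111.0], [827.0, -106.0], [806.0, 189.0]]
yellow 918 ((648.5383911132812, -108.1679916381836), (110.95932006835938, 60.57978439331055), 0.39769330620765686) z 0.0596
[[593.0, -78.0], [593.0, -139.0], [704.0, -138.0], [704.0, -77.0]]
orange 985 ((386.6109619140625, -22.711055755615234), (110.28099060058594, 59.841915130615234), 6.599358558654785) z 0.06
[[328.0, 1.0], [335.0, -59.0], [445.0, -46.0], [438.0, 13.0]]
```

View pics/crop.png

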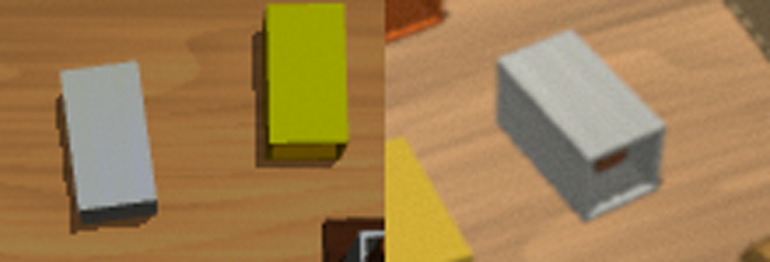

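The crop confirms it: the grey tin is open at its far end with wood inside, and the yellow one next to it is the look-alike. I'm setting out above the tin.

```bash
python3 -m pendant '[[[0,0,0,3.5,-3.2,0,8.5],[0,0,0,3.5,-3.2,0,8.5],[0,0,0,3.5,-3.2,0,8.5],[0,0,0,3.5,-3.2,0,8.5],[0,0,0,3.5,-3.2,0,8.5],[0,0,0,3.5,-3.2,0,8.5],[0,0,0,3.5,-3.2,0,8.5],[0,0,0,3.5,-3.2,0,8.5]]]'; python3 -m pendant '[[[0,0,0,3.5,-3.2,0,8.5],[0,0,0,3.5,-3.2,0,8.5],[0,0,0,3.5,-3.2,0,8.5],[0,0,0,3.5,-3.2,0,8.5],[0,0,0,3.5,-3.2,0,8.5],[0,0,0,3.5,-3.2,0,8.5],[0,0,0,3.5,-3.2,0,8.5],[0,0,5.4,3.5,-3.2,0,8.5]]]'
cat > st.py <<'E'
from h import *
np.set_printoptions(precision=3,suppress=True)
s=manip.observe(); print(round(s['t'],2),'q',np.array(s['joints']),'p',np.array(s['tool_pos']),'op',s['opening'],'F',np.array(s['contact_force'])); print(np.array(s['eef_rot']))
E
python3 st.py
```

```text
t: 0.9
tool_pos: [0.3656, -0.3152, 0.2312]
eef_rot: [[0.972, 0.235, -0.0], [0.235, -0.972, 0.0], [-0.0, -0.0, -1.0]]
contact_force: [0.6, 0.1, -0.6]
opening: 0.0851
finger_force: 0.0
t: 1.7
tool_pos: [0.5774, -0.0006, 0.231]
eef_rot: [[0.99, 0.141, -0.001], [0.141, -0.99, -0.0], [-0.001, -0.0, -1.0]]
contact_force: [0.6, -1.3, 0.5]
opening: 0.0852
finger_force: 0.0
1.7 q [-0.049  0.523  0.003  1.726 -0.002  0.893 -1.475] p [ 0.577 -0.001  0.231] op 0.08522036273195017 F [ 0.597 -1.302  0.475]
[[ 0.99   0.141 -0.001]
 [ 0.141 -0.99  -0.   ]
 [-0.001 -0.    -1.   ]]
```

```bash
python3 -m pendant '[[[0,0,-8.5,0,0,0,8.5],[0,0,-8.5,0,0,0,8.5],[0,0,-8.5,0,0,0,8.5],[0,0,-8.5,0,0,0,8.5],[0,0,-8.5,0,0,0,8.5],[0,0,-8.5,0,0,0,8.5],[0,0,-8.5,0,0,0,8.5],[0,0,-8.5,0,0,0,8.5]]]' >/dev/null;  python3 -m pendant '[[[0,0,-8.5,0,0,0,8.5],[0,0,-8.5,0,0,0,8.5],[0,0,-8.5,0,0,0,8.5],[0,0,-8.5,0,0,0,8.5],[0,0,-8.5,0,0,0,8.5],[0,0,-8.5,0,0,0,8.5],[0,0,-8.5,0,0,0,8.5],[0,0,-8.5,0,0,0,8.5]]]' >/dev/null; python3 -m pendant '[[[0,0,-8.5,0,0,0,8.5],[0,0,-8.5,0,0,0,8.5],[0,0,-8.5,0,0,0,8.5],[0,0,-8.5,0,0,0,8.5],[0,0,-8.5,0,0,0,8.5],[0,0,-1.5,0,0,0,8.5]]]' >/dev/null; python3 -m pendant '[[[0,0,0,-2.2,1.4,3,8.5],[0,0,0,-2.2,1.4,3,8.5],[0,0,0,-2.2,1.3,4,8.5],[0,6.7,0,0,0,0,8.5],[0,6.7,0,0,0,0,8.5],[0,6.6,0,0,0,0,8.5],[0,0,0,0,0,0,8.5],[0,0,0,0,0,0,8.5]]]' >/dev/null; python3 st.py
python3 - <<'E'
from h import *
im,d=manip.get_image('wrist'); cv2.imwrite('pics/w1.png',im)
E
```

```text
4.7 q [ 0.207  1.011 -0.733  1.251  0.535  1.446  1.181] p [0.636 0.048 0.13 ] op 0.08511080833005565 F [-0.643 -0.269  0.322]
[[-0.93  -0.142 -0.338]
 [-0.133  0.99  -0.049]
 [ 0.342 -0.    -0.94 ]]
```

View pics/w1.png

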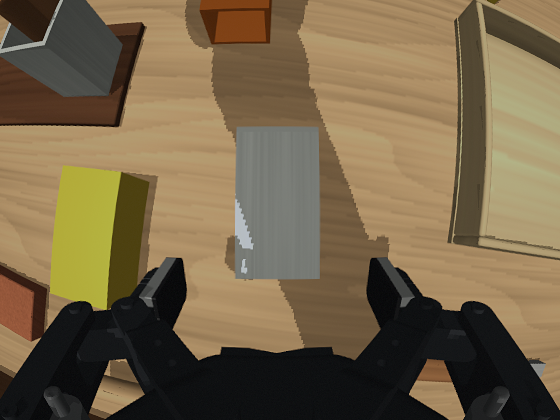

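The tin sits at columns 236–320, centred between the fingers (185–370), and the yellow tin on the left is clear. I'm advancing to grip.

```bash
python3 -m pendant '[[[0,0,0,0,0,4,8.5],[0,0,0,0,0,4,8.5],[0,0,0,0,0,2,8.5],[0,0,0,0,0,2,8.5],[0,0,0,0,0,0,8.5],[0,0,0,0,0,0,5],[0,0,0,0,0,0,5],[0,0,0,0,0,0,5]]]'; python3 -m pendant '[[[0,0,0,0,0,0,5],[0,0,0,0,0,0,5],[0,0,0,0,0,0,5]]]'; python3 st.py
```

```text
t: 5.55
tool_pos: [0.5973, 0.0425, 0.0206]
eef_rot: [[-0.931, -0.142, -0.335], [-0.134, 0.99, -0.048], [0.338, 0.0, -0.941]]
contact_force: [1.4, 0.2, 6.1]
opening: 0.0593
finger_force: 65.5
t: 5.85
tool_pos: [0.5973, 0.0424, 0.0207]
eef_rot: [[-0.931, -0.142, -0.335], [-0.134, 0.99, -0.048], [0.339, 0.0, -0.941]]
contact_force: [0.4, -1.0, 6.8]
opening: 0.0594
finger_force: 65.7
5.85 q [ 0.226  1.094 -0.695  1.429  0.609  1.216  1.106] p [0.597 0.042 0.021] op 0.05940706853284234 F [ 0.408 -0.955  6.806]
[[-0.931 -0.142 -0.335]
 [-0.134  0.99  -0.048]
 [ 0.339  0.    -0.941]]
```

```bash
python3 -m pendant '[[[0,0,0,1.36,0,-3.76,5],[0,0,0,1.36,0,-3.76,5],[0,0,0,1.36,0,-3.76,5],[0,0,0,1.36,0,-3.76,5],[0,0,0,1.36,0,-3.76,5],[0,0,0,1.36,0,-3.76,5],[0,0,0,1.36,0,-3.76,5],[0,0,0,0,0,0,5]]]'
cat > go.py <<'E'
import sys
from h import *
from scipy.spatial.transform import Rotation as Ro
np.set_printoptions(precision=2,suppress=True)
def tgt(psi,roll=0,pitch=20):
    psi,e=np.radians([psi,pitch]); z=np.r_[np.cos(e)*np.cos(psi),np.cos(e)*np.sin(psi),-np.sin(e)]
    up=np.r_[np.sin(e)*np.cos(psi),np.sin(e)*np.sin(psi),np.cos(e)]  # perp to z, in the vertical plane
    R=np.c_[-up,np.cross(z,-up),z]
    return R@Ro.from_euler('z',roll,degrees=True).as_matrix()
def plan(psi,roll=0,pitch=20,p=None):
    s=manip.observe(); R=np.array(s['eef_rot']); T=tgt(psi,roll,pitch)
    v=Ro.from_matrix(R.T@T).as_rotvec(degrees=True)
    print('q',np.array(s['joints']),'p',np.array(s['tool_pos']),'t',s['t'],'F',np.array(s['contact_force']),s['opening'])
    n=int(np.ceil(np.linalg.norm(v)/8.5)); print('turn',v,'rows',n,'each',v/max(n,1))
    if p is not None:
        d=np.array(p)-s['tool_pos']; print('shift cm now axes',R.T@d*100,'| after turn axes',T.T@d*100,'world',d*100)
    print('tin x now',R@[-.941,0,-.339],'tin x target',T@[-.941,0,-.339])
if __name__=='__main__':
    a=[float(x) for x in sys.argv[1:]]; plan(*a[:3],p=a[3:6] if len(a)>3 else None)
E
python3 go.py -70 0 20 .5 .2 .3
```

```text
t: 6.65
tool_pos: [0.5983, 0.0437, 0.3044]
eef_rot: [[-0.934, -0.143, -0.329], [-0.135, 0.99, -0.047], [0.332, 0.001, -0.943]]
contact_force: [0.6, 0.3, -2.1]
opening: 0.0599
finger_force: 66.6
q [ 0.25  0.79 -0.8   1.22  0.43  1.66  1.21] p [0.6  0.04 0.3 ] t 6.65 F [ 0.6   0.28 -2.06] 0.05985256906676031
turn [ 36.58 -74.01  77.26] rows 14 each [ 2.61 -5.29  5.52]
shift cm now axes [ 6.92 16.87  2.92] | after turn axes [  6.59  -3.89 -16.81] world [-9.83 15.63 -0.44]
tin x now [0.99 0.14 0.01] tin x target [ 0. -0.  1.]
```

```bash
python3 -m pendant '[[[2.61,-5.29,5.52,0,0,0,5],[2.61,-5.29,5.52,0,0,0,5],[2.61,-5.29,5.52,0,0,0,5],[2.61,-5.29,5.52,0,0,0,5],[2.61,-5.29,5.52,0,0,0,5],[2.61,-5.29,5.52,0,0,0,5],[2.61,-5.29,5.52,0,0,0,5]]]'; python3 go.py -70 0 20 .5 .2 .3
```

```text
t: 7.35
tool_pos: [0.5955, 0.0419, 0.2986]
eef_rot: [[-0.84, 0.492, 0.229], [0.36, 0.82, -0.444], [-0.406, -0.291, -0.866]]
contact_force: [-0.4, -0.1, -3.3]
opening: 0.0595
finger_force: 66.7
q [-0.08  0.5  -0.5   1.76  0.85  1.15  0.11] p [0.6  0.04 0.3 ] t 7.35 F [-0.42 -0.14 -3.35] 0.0594853686415432
turn [ 17.95 -37.07  38.83] rows 7 each [ 2.56 -5.3   5.55]
shift cm now axes [13.65  8.23 -9.33] | after turn axes [  6.06  -3.56 -17.08] world [-9.55 15.81  0.14]
tin x now [ 0.71 -0.19  0.68] tin x target [ 0. -0.  1.]
```

Tracking well, so I'm continuing.

```bash
python3 -m pendant '[[[2.56,-5.3,5.55,0,0,0,5],[2.56,-5.3,5.55,0,0,0,5],[2.56,-5.3,5.55,0,0,0,5],[2.56,-5.3,5.55,0,0,0,5],[2.56,-5.3,5.55,0,0,0,5],[2.56,-5.3,5.55,0,0,0,5],[2.56,-5.3,5.55,0,0,0,5],[0,0,0,0,0,0,5]]]' >/dev/null; python3 go.py -50 0 20 .484 .347 .3
```

```text
q [-0.57  0.78 -0.17  1.79  1.17  1.54 -1.06] p [0.6  0.04 0.29] t 8.15 F [ 0.12  0.96 -2.71] 0.05930241252239367
turn [-18.58  -0.32  -6.26] rows 3 each [-6.19 -0.11 -2.09]
shift cm now axes [ 10.59   0.06 -30.45] | after turn axes [  9.82  10.88 -28.72] world [-11.17  30.24   0.6 ]
tin x now [ 0.01 -0.    1.  ] tin x target [ 0. -0.  1.]
```

```bash
python3 -m pendant '[[[0,0,0,3.4,0,-9.6,5],[-6.19,-0.11,-2.09,0,0,0,5],[-6.19,-0.11,-2.09,0,0,0,5],[-6.19,-0.11,-2.09,0,0,0,5]]]' >/dev/null; python3 go.py -50 0 20 .505 .32 .25
```

```text
q [-0.65  0.69 -0.23  2.06  1.38  1.43 -1.19] p [0.58 0.09 0.3 ] t 8.55 F [-0.19 -0.24 -2.79] 0.05933578460859204
turn [ 0.23 -0.02 -0.15] rows 1 each [ 0.23 -0.02 -0.15]
shift cm now axes [ 12.28   9.2  -19.3 ] | after turn axes [ 12.25   9.16 -19.35] world [-7.36 23.02 -4.89]
tin x now [-0.   -0.01  1.  ] tin x target [ 0. -0.  1.]
```

```bash
python3 -m pendant '[[[0,0,0,2.05,1.53,-3.22,5],[0,0,0,2.05,1.53,-3.22,5],[0,0,0,2.05,1.53,-3.22,5],[0,0,0,2.05,1.53,-3.22,5],[0,0,0,2.05,1.53,-3.22,5],[0,0,0,2.05,1.53,-3.22,5],[0,0,0,0,0,0,5]]]' >/dev/null; python3 go.py -50 90 10 .505 .32 .2; python3 go.py -50 180 10 .505 .32 .2
```

```text
q [-0.97  0.91 -0.3   1.66  1.14  1.68 -1.14] p [0.5  0.33 0.25] t 9.25 F [ 0.04 -1.02 -2.7 ] 0.05907632190490836
turn [-7.91 -8.39 89.6 ] rows 11 each [-0.72 -0.76  8.15]
shift cm now axes [ 4.19 -0.35  2.07] | after turn axes [-0.34 -4.49  1.28] world [ 0.05 -0.58 -4.65]
tin x now [ 0.   -0.01  1.  ] tin x target [-0.94 -0.35  0.06]
q [-0.97  0.91 -0.3   1.66  1.14  1.68 -1.14] p [0.5  0.33 0.25] t 9.25 F [ 0.04 -1.02 -2.7 ] 0.05907632190490836
turn [-16.28  -0.48 179.13] rows 22 each [-0.74 -0.02  8.14]
shift cm now axes [ 4.19 -0.35  2.07] | after turn axes [-4.49  0.34  1.28] world [ 0.05 -0.58 -4.65]
tin x now [ 0.   -0.01  1.  ] tin x target [-0.32  0.38 -0.87]
```

```bash
python3 go.py -50 -60 15 .445 .295 .19; python3 go.py -50 -150 10 .445 .295 .19
```

```text
q [-0.97  0.91 -0.3   1.66  1.14  1.68 -1.14] p [0.5  0.33 0.25] t 9.25 F [ 0.04 -1.02 -2.7 ] 0.05907632190490836
turn [  3.1   -4.72 -60.07] rows 8 each [ 0.39 -0.59 -7.51]
shift cm now axes [ 5.79 -6.55  0.56] | after turn axes [8.58 1.78 0.05] world [-5.95 -3.08 -5.65]
tin x now [ 0.   -0.01  1.  ] tin x target [0.49 0.68 0.54]
q [-0.97  0.91 -0.3   1.66  1.14  1.68 -1.14] p [0.5  0.33 0.25] t 9.25 F [ 0.04 -1.02 -2.7 ] 0.05907632190490836
turn [  13.7    -3.24 -149.59] rows 18 each [ 0.76 -0.18 -8.31]
shift cm now axes [ 5.79 -6.55  0.56] | after turn axes [-1.77  8.57 -0.46] world [-5.95 -3.08 -5.65]
tin x now [ 0.   -0.01  1.  ] tin x target [ 0.05  0.67 -0.74]
```

```bash
python3 -m pendant '[[[0,0,0,2.4,-2.8,1.5,5],[0,0,0,2.4,-2.8,1.5,5],[0.76,-0.18,-8.3,0,0,0,5],[0.76,-0.18,-8.3,0,0,0,5],[0.76,-0.18,-8.3,0,0,0,5],[0.76,-0.18,-8.3,0,0,0,5],[0.76,-0.18,-8.3,0,0,0,5],[0.76,-0.18,-8.3,0,0,0,5]]]' >/dev/null; python3 -m pendant '[[[0.6,-0.1,-6.5,0,0,0,5],[0.6,-0.1,-6.5,0,0,0,5],[0.6,-0.1,-6.5,0,0,0,5],[0.6,-0.1,-6.5,0,0,0,5],[0.6,-0.1,-6.5,0,0,0,5],[0.6,-0.1,-6.5,0,0,0,5],[0.6,-0.1,-6.5,0,0,0,5],[0.6,-0.1,-6.5,0,0,0,5]]]'; python3 go.py -50 -150 10 .47 .28 .19
```

```text
t: 10.85
tool_pos: [0.4724, 0.274, 0.1939]
eef_rot: [[-0.761, -0.307, 0.571], [-0.609, 0.037, -0.792], [0.222, -0.951, -0.216]]
contact_force: [0.2, 0.2, -2.3]
opening: 0.0592
finger_force: 67.3
q [-0.87  1.08 -0.49  1.74  1.17  1.89  0.38] p [0.47 0.27 0.19] t 10.85 F [ 0.21  0.21 -2.27] 0.05917306790906454
turn [  4.57  -1.93 -47.65] rows 6 each [ 0.76 -0.32 -7.94]
shift cm now axes [-0.27  0.47 -0.52] | after turn axes [-0.53  0.07 -0.53] world [-0.24  0.6  -0.39]
tin x now [ 0.52  0.84 -0.14] tin x target [ 0.05  0.67 -0.74]
```

```bash
python3 -m pendant '[[[0.6,-0.2,-6,0,0,0,5],[0.6,-0.2,-6,0,0,0,5],[0.6,-0.2,-6,0,0,0,5],[0.6,-0.2,-6,0,0,0,5],[0.6,-0.2,-6,0,0,0,5],[0.6,-0.2,-6,0,0,0,5],[0.6,-0.2,-6,0,0,0,5],[0.6,-0.2,-6,0,0,0,5]]]'; python3 -m pendant '[[[0,0,0,0,0,0,5],[0,0,0,0,0,0,5],[0,0,0,0,0,0,5],[0,0,0,0,0,0,5]]]' >/dev/null;  python3 go.py -50 -150 10 .47 .28 .19
python3 - <<'E'
from h import *
a,_=manip.get_image('top'); b,_=manip.get_image('scene')
cv2.imwrite('pics/pour.png',np.hstack([cv2.resize(a[150:300,80:240],(400,375)),cv2.resize(b[50:230,280:470],(400,375))]))
E
```

```text
t: 11.65
tool_pos: [0.4723, 0.274, 0.1939]
eef_rot: [[-0.286, -0.72, 0.632], [-0.429, -0.494, -0.757], [0.857, -0.487, -0.167]]
contact_force: [-0.7, 0.1, -2.5]
opening: 0.0593
finger_force: 67.3
q [-0.87  1.11 -0.51  1.79  1.23  1.93  1.15] p [0.47 0.27 0.19] t 12.05 F [-0.51 -0.37 -2.23] 0.059706184018819976
turn [-0.16 -0.54 -0.01] rows 1 each [-0.16 -0.54 -0.01]
shift cm now axes [-0.5   0.05 -0.46] | after turn axes [-0.51  0.06 -0.46] world [-0.18  0.54 -0.38]
tin x now [ 0.06  0.66 -0.75] tin x target [ 0.05  0.67 -0.74]
```

View pics/pour.png

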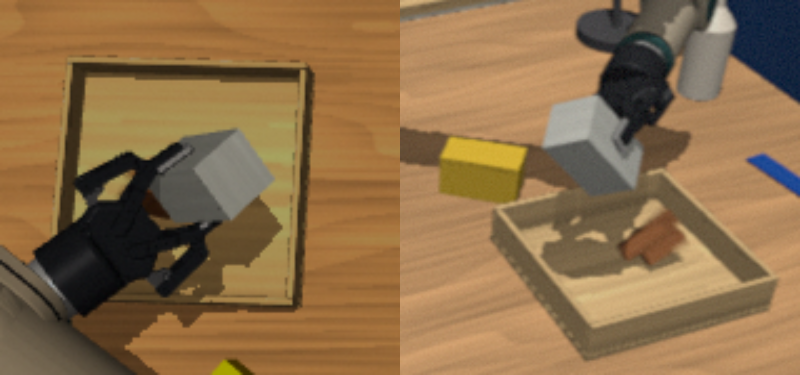

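In the scene crop at least two offcuts are lying in the tray around (655,240). I'm tipping further with a small shake so the third comes out too.

```bash
python3 -m pendant '[[[0,0,-7,0,0,0,5],[0,0,-7,0,0,0,5],[0,0,-7,0,0,0,5],[0,0,-7,0,0,0,5],[0,0,0,1.5,0,0,5],[0,0,0,-1.5,0,0,5],[0,0,0,1.5,0,0,5],[0,0,0,-1.5,0,0,5]]]'; python3 -m pendant '[[[0,0,0,-4,0,0,5],[0,0,0,-1,0,-4.5,5],[0,0,0,-1,0,-4.5,5],[0,0,0,0,0,0,5]]]' >/dev/null;  python3 go.py -50 0 20 .45 .15 .3
python3 - <<'E'
from h import *
a,_=manip.get_image('top'); b,_=manip.get_image('scene')
cv2.imwrite('pics/pour2.png',np.hstack([cv2.resize(a[150:300,80:240],(400,375)),cv2.resize(b[50:230,280:470],(400,375))]))
E
```

```text
t: 12.95
tool_pos: [0.4723, 0.2748, 0.1971]
eef_rot: [[0.074, -0.771, 0.633], [-0.15, -0.636, -0.757], [0.986, -0.039, -0.162]]
contact_force: [-0.3, 0.5, -1.0]
opening: 0.0596
finger_force: 67.4
q [-1.06  1.2  -0.47  1.62  1.13  1.95  1.65] p [0.41 0.36 0.15] t 13.35 F [-0.06  0.34 -0.55] 0.05957494566234974
turn [-15.76   0.78 177.42] rows 21 each [-0.75  0.04  8.45]
shift cm now axes [18.55  9.38 15.85] | after turn axes [-20.75  -9.9   12.44] world [  4.49 -20.75  15.24]
tin x now [-0.3   0.4  -0.87] tin x target [ 0. -0.  1.]
```

View pics/pour2.png

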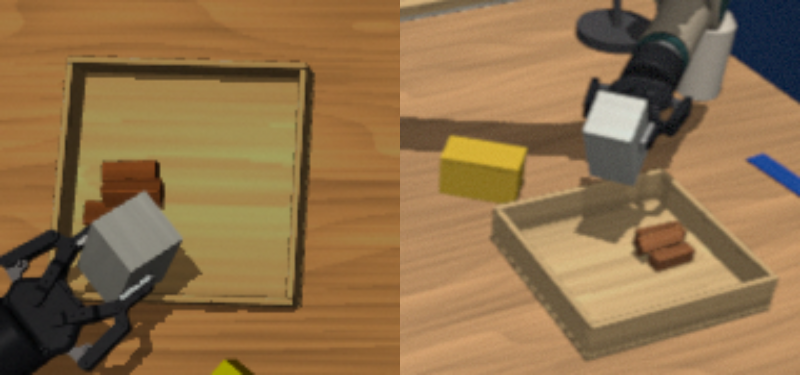

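All three offcuts are visible in the tray, at (130,170), (130,190) and (95,210) in the left crop. I'm lifting and turning the tin open end up.

```bash
python3 -m pendant '[[[0,0,0,4.5,0,0,5],[0,0,0,4.5,0,0,5],[0,0,0,4.5,0,0,5],[-0.75,0,8.4,0,0,0,5],[-0.75,0,8.4,0,0,0,5],[-0.75,0,8.4,0,0,0,5],[-0.75,0,8.4,0,0,0,5],[-0.75,0,8.4,0,0,0,5]]]'>/dev/null; python3 -m pendant '[[[-0.75,0,8.4,0,0,0,5],[-0.75,0,8.4,0,0,0,5],[-0.75,0,8.4,0,0,0,5],[-0.75,0,8.4,0,0,0,5],[-0.75,0,8.4,0,0,0,5],[-0.75,0,8.4,0,0,0,5],[-0.75,0,8.4,0,0,0,5],[-0.75,0,8.4,0,0,0,5]]]'>/dev/null; python3 -m pendant '[[[-0.75,0,8.4,0,0,0,5],[-0.75,0,8.4,0,0,0,5],[-0.75,0,8.4,0,0,0,5],[-0.75,0,8.4,0,0,0,5],[-0.75,0,8.4,0,0,0,5],[-0.75,0,8.4,0,0,0,5],[-0.75,0,8.4,0,0,0,5],[-0.75,0,8.4,0,0,0,5]]]';  python3 go.py -50 0 20 .5 -.1 .3; 
python3 go.py -15 0 20 .40 -.305 .3
python3 - <<'E'
from h import *
im,d,W=cloud('top'); hsv=cv2.cvtColor(im,cv2.COLOR_BGR2HSV)
m=((hsv[...,0]<14)&(hsv[...,1]>130)).astype(np.uint8); m[:176]=0;m[272:]=0;m[:,:104]=0;m[:,202:]=0
n,l,s,c=cv2.connectedComponentsWithStats(m)
for i in range(1,n):
    if s[i,4]>15: print(s[i].tolist(),np.nanmin(W[l==i],0),np.nanmax(W[l==i],0))
E
```

```text
t: 15.85
tool_pos: [0.4213, 0.3297, 0.2829]
eef_rot: [[-0.223, 0.766, 0.603], [0.251, 0.643, -0.724], [-0.942, -0.01, -0.336]]
contact_force: [0.0, 0.4, -1.4]
opening: 0.0591
finger_force: 67.3
q [-1.34  0.82  0.12  1.74  0.87  1.51 -1.03] p [0.42 0.33 0.28] t 15.85 F [ 0.01  0.39 -1.39] 0.05909169257902632
turn [-0.19  0.39  0.53] rows 1 each [-0.19  0.39  0.53]
shift cm now axes [-14.15 -21.61  35.27] | after turn axes [-14.6  -21.59  35.1 ] world [  7.87 -42.97   1.71]
tin x now [0.01 0.01 1.  ] tin x target [ 0. -0.  1.]
q [-1.34  0.82  0.12  1.74  0.87  1.51 -1.03] p [0.42 0.33 0.28] t 15.85 F [ 0.01  0.39 -1.39] 0.05909169257902632
turn [-33.12   0.21 -11.35] rows 5 each [-6.62  0.04 -2.27]
shift cm now axes [-17.07 -42.44  44.08] | after turn axes [ -6.52 -61.86  12.92] world [ -2.13 -63.47   1.71]
tin x now [0.01 0.01 1.  ] tin x target [ 0. -0.  1.]
[124, 214, 21, 17, 137] [0.44055895 0.31963688 0.02190663] [0.50603124 0.42716801 0.27158853]
```

```bash
python3 -m pendant '[[[0,0,0,-1.57,-2.4,3.92,5],[0,0,0,-1.57,-2.4,3.92,5],[0,0,0,-1.57,-2.4,3.92,5],[0,0,0,-1.57,-2.4,3.92,5],[0,0,0,-1.57,-2.4,3.92,5],[0,0,0,-1.57,-2.4,3.92,5],[0,0,0,-1.57,-2.4,3.92,5],[0,0,0,-1.57,-2.4,3.92,5]]]';  python3 go.py -20 0 20 .488 -.305 .29
```

```text
t: 16.7
tool_pos: [0.4934, -0.0515, 0.2991]
eef_rot: [[-0.228, 0.765, 0.603], [0.247, 0.644, -0.724], [-0.942, -0.016, -0.336]]
contact_force: [-67.6, -36.9, -9.4]
opening: 0.0592
finger_force: 68.6
q [-0.86  0.62  0.23  2.47  1.56  1.1  -1.48] p [ 0.49 -0.05  0.3 ] t 16.7 F [-67.57 -36.94  -9.43] 0.05915967989101718
turn [-28.42   0.15  -9.29] rows 4 each [-7.1   0.04 -2.32]
shift cm now axes [ -5.28 -16.73  18.33] | after turn axes [ -1.94 -24.01   7.98] world [ -0.54 -25.35  -0.91]
tin x now [0.01 0.01 1.  ] tin x target [ 0. -0.  1.]
```

A large wrist force was reported, so I'm holding still and checking again before I continue.

```bash
python3 -m pendant '[[[0,0,0,0,0,0,5]]]'|grep -E "force|pos"; python3 go.py -20 0 20 .488 -.305 .29
python3 - <<'E'
from h import *
a,_=manip.get_image('top'); b,_=manip.get_image('scene')
cv2.imwrite('pics/chk.png',cv2.resize(np.hstack([a,b]),(800,300)))
E
```

```text
tool_pos: [0.4928, -0.0596, 0.3009]
contact_force: [-0.8, -0.0, -1.6]
finger_force: 68.5
q [-0.84  0.62  0.23  2.47  1.56  1.1  -1.48] p [ 0.49 -0.06  0.3 ] t 16.8 F [-0.85 -0.02 -1.63] 0.059299428717125256
turn [-29.3    0.35  -9.58] rows 4 each [-7.32  0.09 -2.4 ]
shift cm now axes [ -4.96 -15.86  18.1 ] | after turn axes [ -1.69 -23.22   7.84] world [ -0.48 -24.54  -1.09]
tin x now [0.01 0.02 1.  ] tin x target [ 0. -0.  1.]
```

View pics/chk.png

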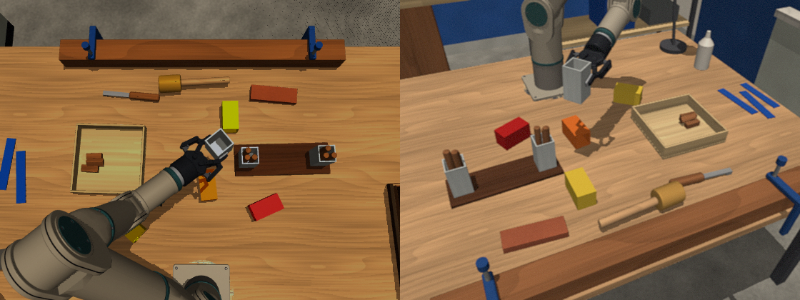

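The reading was a transient: joint 4 hit its 2.47 stop while the arm was folded, and the force is back to about 1 N with the tin still held upright. Pointing outward at the stand would fold the arm too far. I'll bring the tin in from the far left instead, with the tool at about -145°.

```bash
python3 -m pendant '[[[0,0,0,-1.0,0.3,3,5],[0,0,0,-1.0,0.3,3,5],[0,0,0,-1.0,0.3,3,5],[0,0,0,-1.0,0.3,3,5],[4,0,1.4,0,0,0,5],[7,0,2.5,0,0,0,5],[7,0,2.5,0,0,0,5],[7,0,2.5,0,0,0,5]]]';  python3 go.py -145 0 20 .60 -.10 .30
```

```text
t: 17.7
tool_pos: [0.5842, -0.1343, 0.2945]
eef_rot: [[-0.095, 0.971, 0.218], [0.318, 0.238, -0.918], [-0.943, -0.018, -0.332]]
contact_force: [1.2, 0.2, -0.4]
opening: 0.0596
finger_force: 68.8
q [-0.64  0.76  0.37  1.97  1.16  1.11 -1.01] p [ 0.58 -0.13  0.29] t 17.7 F [ 1.21  0.23 -0.39] 0.05956286314163332
turn [64.42  1.16 24.  ] rows 9 each [7.16 0.13 2.67]
shift cm now axes [ 0.42  2.34 -2.98] | after turn axes [ 0.6  -1.9  -3.25] world [1.58 3.43 0.55]
tin x now [0.02 0.01 1.  ] tin x target [-0. -0.  1.]
```

```bash
python3 -m pendant '[[[7.2,0.13,2.7,0,0,0,5],[7.2,0.13,2.7,0,0,0,5],[7.2,0.13,2.7,0,0,0,5],[7.2,0.13,2.7,0,0,0,5],[7.2,0.13,2.7,0,0,0,5],[7.2,0.13,2.7,0,0,0,5],[7.2,0.13,2.7,0,0,0,5],[7.2,0.13,2.7,0,0,0,5]]]';  python3 go.py -145 0 20 .480 -.310 .25
```

```text
t: 18.5
tool_pos: [0.5853, -0.1349, 0.2937]
eef_rot: [[0.255, 0.673, -0.694], [0.232, -0.739, -0.632], [-0.939, 0.0, -0.345]]
contact_force: [-54.8, 37.0, 50.6]
opening: 0.0593
finger_force: 70.3
q [-0.31  1.13  0.47  0.98  0.42  1.98 -0.73] p [ 0.59 -0.13  0.29] t 18.5 F [-54.77  36.96  50.58] 0.0592570221633031
turn [ 6.89 -0.2   2.5 ] rows 1 each [ 6.89 -0.2   2.5 ]
shift cm now axes [-2.66  5.85 19.88] | after turn axes [-2.28  8.3  19.04] world [-10.53 -17.51  -4.37]
tin x now [-0.01 -0.    1.  ] tin x target [-0. -0.  1.]
```

Joint 6 is touching its 1.98 limit. I'm backing off the yaw, then moving over the bay, where the forearm points lower.

```bash
python3 -m pendant '[[[-5,0,-1.8,0,0,0,5],[-5,0,-1.8,0,0,0,5],[0,0,0,0,0,0,5]]]' | grep force; python3 go.py -127 0 20 .480 -.310 .27
```

```text
contact_force: [-0.2, 1.2, -1.4]
finger_force: 71.2
q [-0.39  1.06  0.45  1.16  0.51  1.81 -0.73] p [ 0.58 -0.13  0.29] t 18.8 F [-0.24  1.19 -1.41] 0.0595521789772246
turn [ 0.16 -0.01  0.15] rows 1 each [ 0.16 -0.01  0.15]
shift cm now axes [-4.71  2.3  19.96] | after turn axes [-4.7   2.37 19.96] world [-10.36 -17.69  -2.41]
tin x now [-0. -0.  1.] tin x target [-0. -0.  1.]
```

```bash
python3 -m pendant '[[[0,0,0,-0.94,0.46,4,5],[0,0,0,-0.94,0.46,4,5],[0,0,0,-0.94,0.46,4,5],[0,0,0,-0.94,0.46,4,5],[0,0,0,-0.94,0.46,4,5],[0,0,0,0,0,0,5]]]' | grep force; python3 go.py -142 0 20 .481 -.311 .17
```

```text
contact_force: [0.3, 0.2, -0.7]
finger_force: 71.2
q [-0.23  0.96  0.51  1.57  0.64  1.41 -0.8 ] p [ 0.47 -0.32  0.27] t 19.4 F [ 0.26  0.23 -0.65] 0.059486352240360175
turn [13.49  0.34  4.62] rows 2 each [6.75 0.17 2.31]
shift cm now axes [10.09  0.05  2.53] | after turn axes [10.07 -0.16  2.61] world [  0.68   0.74 -10.35]
tin x now [-0.  0.  1.] tin x target [-0. -0.  1.]
```

```bash
python3 -m pendant '[[[6.75,0.17,2.31,0,0,0,5],[6.75,0.17,2.31,0,0,0,5],[0,0,0,3.3,0,0.9,5],[0,0,0,3.3,0,0.9,5],[0,0,0,3.3,0,0.9,5],[0,0,0,0,0,0,5]]]' | grep force; python3 go.py -142 0 20 .481 -.311 .067
python3 - <<'E'
from h import *
im,d,W=cloud('top'); cv2.imwrite('pics/pl.png',cv2.resize(im[170:300,290:500],None,fx=3.5,fy=3.5))
E
```

```text
contact_force: [-0.1, 0.5, -1.7]
finger_force: 71.3
q [-0.13  1.18  0.48  1.33  0.44  1.55 -0.83] p [ 0.49 -0.31  0.16] t 20.0 F [-0.12  0.54 -1.75] 0.05929388983367258
turn [ 0.41 -0.23  0.69] rows 1 each [ 0.41 -0.23  0.69]
shift cm now axes [8.88 0.17 4.01] | after turn axes [8.9  0.1  3.97] world [-0.49 -0.5  -9.72]
tin x now [-0.   -0.01  1.  ] tin x target [-0. -0.  1.]
```

View pics/pl.png

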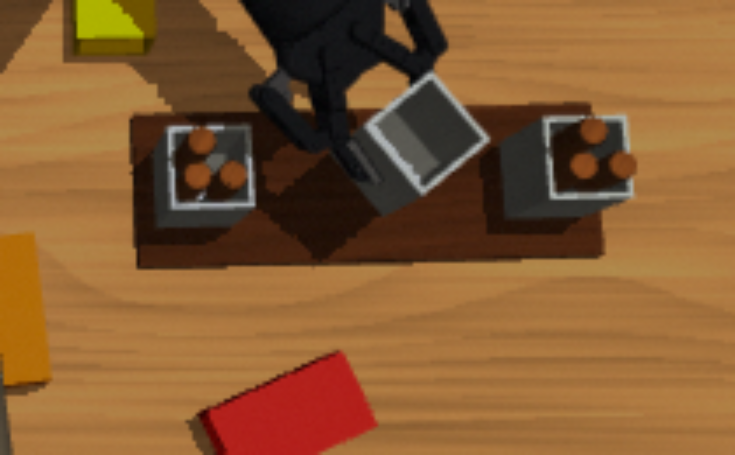

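The tin is empty, upright and midway between the two fixed tins, with its rim at about (425,135). The gripper is clear of both, so I'm descending.

```bash
python3 -m pendant '[[[0.2,-0.1,0.3,2.6,0,1.2,5],[0.2,-0.1,0.3,2.6,0,1.2,5],[0,0,0,1.3,0,0.55,5],[0,0,0,0.8,0,0.35,5],[0,0,0,0.5,0,0.2,5],[0,0,0,0,0,0,5]]]' | grep -E "force|pos"; python3 go.py -142 0 20 .481 -.311 .067
```

```text
tool_pos: [0.4829, -0.313, 0.0845]
contact_force: [1.8, -1.5, -1.6]
finger_force: 71.3
q [-0.11  1.3   0.46  1.3   0.41  1.49 -0.9 ] p [ 0.48 -0.31  0.08] t 20.65 F [ 1.83 -1.53 -1.55] 0.059208066112700485
turn [ 0.2  -0.19 -0.43] rows 1 each [ 0.2  -0.19 -0.43]
shift cm now axes [ 1.63 -0.29  0.63] | after turn axes [ 1.64 -0.27  0.63] world [-0.19  0.2  -1.75]
tin x now [-0.01  0.    1.  ] tin x target [-0. -0.  1.]
```

```bash
python3 -m pendant '[[[0,0,0,0.5,-0.15,0.2,5],[0,0,0,0.4,-0.1,0.15,5],[0,0,0,0.3,0,0.1,5],[0,0,0,0,0,0,5],[0,0,0,0,0,0,5]]]' | grep -E "force|pos"; python3 go.py -142 0 20 .481 -.311 .067
```

```text
tool_pos: [0.4831, -0.3131, 0.072]
contact_force: [6.0, -6.9, -3.7]
finger_force: 71.6
q [-0.11  1.31  0.46  1.29  0.4   1.48 -0.92] p [ 0.48 -0.31  0.07] t 21.15 F [ 6.04 -6.92 -3.72] 0.059013686444731366
turn [ 0.46 -0.31 -0.6 ] rows 1 each [ 0.46 -0.31 -0.6 ]
shift cm now axes [ 0.45 -0.3   0.21] | after turn axes [ 0.46 -0.3   0.21] world [-0.21  0.21 -0.5 ]
tin x now [-0.01  0.    1.  ] tin x target [-0. -0.  1.]
```

There's about 9 N of sideways force, so I'm looking before I press further.

Run:
```python
from h import *
a,_=manip.get_image('top'); b,_=manip.get_image('scene')
cv2.imwrite('pics/f.png',np.hstack([cv2.resize(a[160:270,310:450],(400,314)),cv2.resize(b[160:285,100:259],(400,314))]))
print(manip.camera_params('wrist')['hand_eye'])
```

```text
[[ 1.26377964e-03 -9.59019663e-01 -2.83336706e-01  7.18594858e-02]
 [ 9.99999179e-01  1.27136515e-03  1.57107838e-04 -1.59082079e-05]
 [ 2.09554909e-04 -2.83336672e-01  9.59020483e-01 -1.42091043e-01]
 [ 0.00000000e+00  0.00000000e+00  0.00000000e+00  1.00000000e+00]]
```

View pics/f.png

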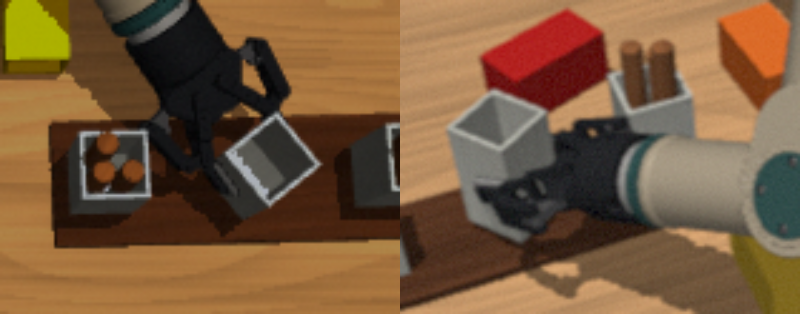

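The left finger's knuckle touches the corner of the nearer fixed tin, at (150,130) in the left crop. I'm backing off, raising, and yawing further so that opening the fingers stays clear.

```bash
python3 -m pendant '[[[0,0,0,-0.9,0.6,-0.3,5],[0,0,0,-0.5,0.6,-0.2,5],[6.6,0,2.4,0,0,0,5],[6.6,0,2.4,0,0,0,5],[6.6,0,2.4,0,0,0,5],[0,0,0,0,0,0,5]]]' | grep -E "force|pos"; python3 go.py -164 0 20 .479 -.314 .067
```

```text
tool_pos: [0.4865, -0.3248, 0.0871]
contact_force: [-0.4, -1.5, -1.1]
finger_force: 71.2
q [ 0.08  1.4   0.48  0.95  0.22  1.85 -0.91] p [ 0.49 -0.32  0.09] t 21.85 F [-0.42 -1.46 -1.06] 0.05929228061250502
turn [ 0.73 -0.24 -0.32] rows 1 each [ 0.73 -0.24 -0.32]
shift cm now axes [ 1.73 -1.27  1.08] | after turn axes [ 1.74 -1.25  1.09] world [-0.75  1.08 -2.01]
tin x now [-0.01  0.01  1.  ] tin x target [-0. -0.  1.]
```

```bash
python3 -m pendant '[[[0.4,-0.2,-0.3,0.6,-0.4,0.5,5],[0.3,0,0,0.5,-0.4,0.4,5],[0,0,0,0.3,0,0.1,5],[0,0,0,0.2,0,0.1,5],[0,0,0,0,0,0,5],[0,0,0,0,0,0,5]]]' | grep -E "force|pos"; python3 go.py -164 0 20 .479 -.314 .067
```

```text
tool_pos: [0.4812, -0.3138, 0.0675]
contact_force: [-0.4, -1.2, -0.6]
finger_force: 71.2
q [ 0.07  1.41  0.47  0.97  0.21  1.83 -0.92] p [ 0.48 -0.31  0.07] t 22.45 F [-0.36 -1.23 -0.64] 0.05938676309299849
turn [ 0.33 -0.07  0.33] rows 1 each [ 0.33 -0.07  0.33]
shift cm now axes [-0.03 -0.04  0.22] | after turn axes [-0.03 -0.04  0.22] world [-0.22 -0.02 -0.05]
tin x now [-0. -0.  1.] tin x target [-0. -0.  1.]
```

```bash
for i in 1; do python3 -m pendant '[[[0,0,0,0.1,0,0.03,5],[0,0,0,0.1,0,0.03,5],[0,0,0,0,0,0,5],[0,0,0,0,0,0,5]]]' | grep -E "force|pos"; done
```

```text
tool_pos: [0.481, -0.3141, 0.0652]
contact_force: [-0.5, 0.1, -1.5]
finger_force: 71.2
```

```bash
python3 -m pendant '[[[0,0,0,0.1,0,0.03,5],[0,0,0,0.1,0,0.03,5],[0,0,0,0,0,0,5],[0,0,0,0,0,0,5]]]' | grep -E "force|pos";  python3 -m pendant '[[[0,0,0,0.1,0,0.03,5],[0,0,0,0,0,0,5],[0,0,0,0,0,0,5]]]' | grep -E "force|pos"
```

```text
tool_pos: [0.4812, -0.314, 0.0636]
contact_force: [1.3, 1.1, 0.8]
finger_force: 71.6
tool_pos: [0.4813, -0.3139, 0.0635]
contact_force: [2.1, 1.3, 4.7]
finger_force: 71.8
```

It's in contact with the board. I'm releasing and withdrawing.

```bash
python3 -m pendant '[[[0,0,0,0,0,0,6.4],[0,0,0,0,0,0,7],[0,0,0,0,0,0,7],[0,0,0,0,0,0,7],[0,0,0,0,0,0,7]]]' | grep -E "force|pos|open";  python3 -m pendant '[[[0,0,0,0,0,-1,7],[0,0,0,0,0,-2,7],[0,0,0,0,0,-3,7],[0,0,0,0,0,-3,7],[0,0,0,0,0,-3,7],[0,0,0,0,0,-2,7],[0,0,0,0,0,0,7]]]' | grep -E "force|pos"; python3 go.py -164 0 20 .479 -.314 .067
python3 - <<'E'
from h import *
im,d,W=cloud('top'); Z=W[...,2]; v,u=np.indices(Z.shape)
m=(Z>.115)&(Z<.13)&(abs(W[...,0]-.49)<.06)&(abs(W[...,1]+.305)<.06)
r=cv2.minAreaRect((W[m][:,:2]*1000).astype(np.float32)); print(m.sum(),r,np.median(Z[m]),Z[m].min(),Z[m].max())
b,_=manip.get_image('scene')
cv2.imwrite('pics/end.png',np.hstack([cv2.resize(im[80:290,90:480],(500,270)),cv2.resize(b[150:300,50:250],(300,270))]))
E
```

```text
tool_pos: [0.4811, -0.3139, 0.0619]
contact_force: [-0.1, 0.5, -0.6]
opening: 0.0701
finger_force: 0.0
tool_pos: [0.5488, -0.2802, 0.1033]
contact_force: [-0.3, -0.1, -0.5]
finger_force: 0.0
q [-0.04  1.5   0.83  0.75 -0.06  1.98 -0.73] p [ 0.55 -0.28  0.1 ] t 24.75 F [-0.34 -0.06 -0.54] 0.06999187147217235
turn [ 2.25 -2.06  0.11] rows 1 each [ 2.25 -2.06  0.11]
shift cm now axes [0.5  0.99 8.49] | after turn axes [0.8  1.32 8.42] world [-6.98 -3.38 -3.63]
tin x now [-0.04 -0.    1.  ] tin x target [-0. -0.  1.]
177 ((489.4344482421875, -310.88604736328125), (60.189701080322266, 62.20826721191406), 16.48380470275879) 0.12123911657012076 0.11507798948629788 0.12813695039294393
```

View pics/end.png

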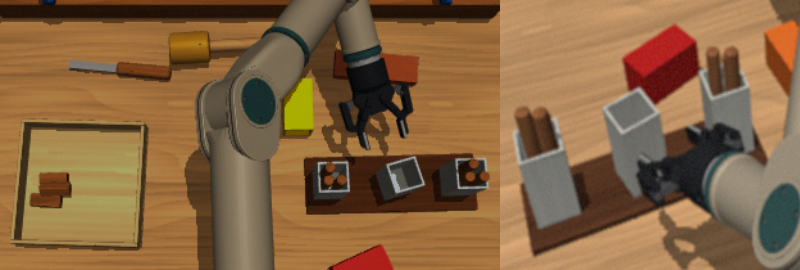

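The tin stands upright at (0.489, -0.311), about 6 mm from the middle of the bay. The three offcuts are in the tray around (50,190) and the gripper is clear of everything, so I'm handing in.

```bash
python3 -c "
from rig import manip
print(manip.job_done())"
```

```text
the job is handed in; nothing more can be done
None
```

The job is handed in, with no verdict returned: all three offcuts are in the tray, the empty tin stands open end up about 6 mm from the bay's middle, and the mallet, stone and chisel were not touched, though a finger knuckle briefly pressed the fixed chisel tin beside the bay at about 9 N.

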